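# Change the roll on the label dispenser

## Task

The label dispenser has run out: take the empty cardboard core off its spindle and put it in the steel scrap bowl, then mount the roll of blue labels on the spindle, upright and fully down on its flange, and swing the tension arm in until its roller rests against the roll. Leave the yellow roll standing where it is.

Things in the scene. Friction and masses are not known exactly. Their poses are not given: they have to be found in the camera images.
- dispenser: label dispenser fixed to the table: dark steel base 140 x 165 mm, 16 mm high; upright spindle 21 mm thick, coned over its top 14 mm to 12 mm. Origin on the table under the spindle axis, z up. Its front (own -x) carries a bright peel plate 47 mm high, 70 to 87 mm before the spindle axis, y -17 to 53 mm; the tension arm's pivot lies 78 mm from the spindle along own -y
- seat (a point): point on the spindle axis at the top of the flange (46 mm across), 22 mm over the table, on which a mounted roll or core stands
- spindle_tip (a point): top of the spindle, on its axis, 88 mm over the table
- empty_core: empty cardboard tube, 31 mm outside, 26 mm bore, 50 mm tall, 20 g; at the start it stands on the flange, round the spindle. Origin at the centre of its lower end, z along its axis
- core_middle (a point): middle of the empty core's axis, 25 mm from either end
- blue_roll: full label roll, white paper with a blue band round its upper part, cardboard core with a 26 mm bore; 60 mm outside, 50 mm tall, about 110 g, standing upright on the table. Origin at the centre of its lower end, z up along its axis
- yellow_roll: a second full label roll of the same size with a yellow band; not wanted now. Origin at the centre of its lower end
- scrap_bowl: open steel mixing bowl used for scraps, 260 mm across the rim, 91 mm high, flat floor about 95 mm across and 3 mm thick. Origin at the centre of its underside
- tension_arm (a joint): angle of the dispenser's tension arm (rad) about the upright pivot: 0 at its inner stop, larger as it swings outward and to the front (anticlockwise from above), up to 1.35. With a full roll mounted the roller meets the roll at about 0.1. A stiff pivot: it stays where it is left
- pivot (a point): axis of the tension arm's pivot, 16 mm over the table
- roller (a point): middle of the upright black roller (18 mm thick, from 25 to 63 mm over the table) at the end of the tension arm, 62 mm from the pivot axis
- red_grip (a point): middle of the red upright grip (14 mm thick, from 78 to 100 mm over the table) above the roller, on the same axis

How it is judged:
By the outcome, as a careful person would: the job done as asked, in the order asked, and still so for the second after the job is handed in, with the robot touching nothing.
It also fails if it takes over 62 s, if anything falls off the work surface, if the arm or the gripper's body presses on something with over 40 N, if the wrist force passes 120 N, or if a joint passes its speed limit or range.

## Robot

A 6-joint arm with a two-finger parallel gripper is mounted at the origin on a cart in front of the work surface, level with it; the furniture and walls round the work are solid. World frame = base frame: x ahead of the robot, y to its left, z up, the work surface at z = 0. Lengths are in m, angles in rad, forces in N, time in s.
With the tool pointing down it reaches from about 0.4 to 0.825 m from the base axis. Payload 7 kg.
Tool frame: the origin (TCP) lies at the centre of the arm's flange, where the gripper is bolted on; the fingertips stand 178 mm ahead of it and the grasp point (between the pads) lies arm.tcp_to_grasp ahead of it (arm.tcp_to_grasp is the distance from the TCP to the grasp point, in m); z points along the fingers, y is the direction in which the jaws open and shut (so a half turn about z gives the same grasp; the last joint's range is limited). The gripper opens to 88 mm and grips with 3 to 60 N. Pads are 19 mm wide; open, the fingers measure 130 mm over their backs; the gripper's body (78 mm by 193 mm) begins 47 mm behind the grasp point.
Start: joints at [1.636, 0.359, 0.012, 0, -1.224, -0.288], TCP at [0.149, 0.658, 0.405] pointing down, gripper open.
Joint ranges: [-3.07, 3.07], [-1.43, 2.12], [-1.02, 1.25], [-3.03, 1.67], [-3.05, -0], [-3.03, 3.03]. Speed limits (rad/s): [2.39, 2.39, 3.01, 3.14, 3.14, 3.14].

## Interface

Orientations are given as [roll, pitch, yaw] about the fixed x, y, z axes, in that order (R = Rz(yaw) Ry(pitch) Rx(roll)).
In Python, from station import arm gives the robot as it stands.
- The arm moves only by the tool move_arm, never from a script. Its argument "deltas" is a list of rows, each a list of 6 numbers: the shift along the world's x, y, z in mm, then the turn, a rotation vector about the world's x, y, z in degrees. In form: [[tx, ty, tz, ax, ay, az], ...]. A call has exactly 5 rows; each row shifts and turns the commanded pose from where the row before left it; what a row does not reach is not made up. A row lasts 1/12 s, in which the tool goes at most 41.7 mm and 7.16 degrees, less where a joint would pass 70% of its speed; a pose out of reach is approached as far as the arm can. A call with a gripper value outside its range is refused whole. "claw" is the closure in counts, from 0 (fully open) to 255 (shut), set as the call begins (left out, the last holds). The fingers move at their own pace and stop on an object; "squeeze" is the grip in N (left out, the last holds). Time passes only in rows, so rows that do not move let the fingers close, or fill a call up. It gives the time, the measured TCP pose, the force and the opening at its end, in the units of the state.
- arm.get_state(): the state, without advancing time (a new reading comes with each control period).
- arm.grab_frame(name): name is "side" or "top"; returns the picture (480x640x3 uint8, red, green, blue); there is no depth.
- arm.calibration(name): a dict with "intrinsics" (3x3 intrinsics, pixels), "k1" (the pictures are not rectified: a ray, as slopes to the right and down, at radius r is drawn at 1 + k1 r^2 times it, then the intrinsics apply), "T" (4x4, takes a point from camera to world coordinates). Camera axes: x right, y up, looking along -z (the intrinsics and any distortion apply to the point x, -y, -z); pixel columns grow to the right and rows downward; lengths in m; the calibration is good to about 2 mm. A picture is of the moment at which its call begins. calibration takes no time and is no camera call.
- arm.job_done(): hands the job in, once; it reports no verdict.
Trained networks look in the newest picture that a camera, given by its name, has taken for a name from the list of things; names that differ only in an ending like _2 or _b are one class to them, and where a whole thing is asked for, a point or a joint stands for the part that bears it (a point fixed in the world has none). Each returns a list of dicts, best first, with "score" (0 to 1); they miss things now and then, are a little off and sometimes report something else, mostly with a low value. They report only what shows in the picture. A call takes as long as a camera call.
- arm.spot_in(thing, camera): "xy" ([column, row] in pixels, amid what is visible of it).
- arm.masks_of(thing, camera): "pixels" (480x640 bool, what is visible of it) and "xy" ([column, row] in pixels, amid what is visible of it).
- arm.spot_point(thing, camera): "xy" ([column, row] in pixels: a listed point, or the origin of a listed thing).
The state is a dict: "t": time; "q": joint angles; "qd": joint speeds; "joint_efforts": joint torques, N m; "eef_pos": TCP position; "ee_rot": TCP orientation; "force": force on the tool from outside, world axes, zero at the start; "moment": the same for the moment, N m; "width": finger opening in m.
Only numpy, scipy, OpenCV 4.12 (cv2) and the standard library are available. Lean on these libraries where they do the work, as an engineer would, in place of code of your own. Each camera call takes 0.05 s, during which the arm holds its last target. There are 200 camera calls.

## Working session

There is one attempt and no reset: what is moved stays moved. The work goes in short steps, Python scripts to look and compute and a tool call to move; the robot and the scene stay as the last step left them, time stands still between calls to the robot, and variables do not carry over. Pictures are saved under pics/ and viewed, about 8 in all and at most 12, crops included, and the job is handed in when it is done.

Besides the shell and the picture viewer there is one more tool, called after "Emit:" as a command line: name --pt "numbers of a row" for each row, then --argument value for the rest. move_arm: Moves the arm, as the interface text tells. Its arguments: {"type":"object","properties":{"deltas":{"type":"array","items":{"type":"array","items":{"type":"number"}}},"claw":{"type":"number"},"squeeze":{"type":"number"}},"required":["deltas"]}

```bash
mkdir -p pics; cat > h.py <<'E'
import numpy as np, cv2
from station import arm
def ray(cam,xy):
    c=arm.calibration(cam);K=np.array(c["intrinsics"]);T=np.array(c["T"]);k=c["k1"]
    d=np.array([(xy[0]-K[0,2])/K[0,0],(xy[1]-K[1,2])/K[1,1]])
    u=d.copy()
    for _ in range(30): u=d/(1+k*(u@u))
    v=T[:3,:3]@np.array([u[0],-u[1],-1]); return T[:3,3],v/np.linalg.norm(v)
def atz(cam,xy,z):
    o,v=ray(cam,xy); return o+v*(z-o[2])/v[2]
def tri(a,b):
    (o1,v1),(o2,v2)=ray("top",a),ray("side",b)
    s=np.linalg.lstsq(np.c_[v1,-v2],o2-o1,rcond=None)[0]
    p,q=o1+s[0]*v1,o2+s[1]*v2
    return (p+q)/2,np.linalg.norm(p-q)
def proj(cam,p):
    c=arm.calibration(cam);K=np.array(c["intrinsics"]);T=np.array(c["T"])
    q=np.linalg.inv(T)@np.r_[p,1]; u=np.array([q[0],-q[1]])/-q[2]; u=u*(1+c["k1"]*(u@u))
    return K[:2,:2]@u+K[:2,2]
def snap(cam,name):
    f=arm.grab_frame(cam); cv2.imwrite("pics/%s.png"%name,f[...,::-1]); return f
E
cat > a.py <<'E'
from h import *
np.set_printoptions(precision=4,suppress=True)
print(arm.tcp_to_grasp, arm.get_state())
for c in("top","side"): snap(c,c+"0"); print(c,arm.calibration(c)["T"][:3,3] if 0 else np.array(arm.calibration(c)["T"])[:3,3])
for n in ["seat","spindle_tip","core_middle","blue_roll","yellow_roll","scrap_bowl","pivot","roller","red_grip","dispenser"]:
    r={c:arm.spot_point(n,c) for c in("top","side")}
    print(n,[[(np.round(d["xy"],1).tolist(),round(d["score"],2)) for d in r[c][:2]] for c in r])
    if r["top"] and r["side"]: print("   tri",*tri(r["top"][0]["xy"],r["side"][0]["xy"]))
E
python3 a.py
```

```text
0.1593 {'t': 0.0, 'q': array([ 1.6361,  0.3594,  0.011 , -0.0004, -1.2241, -0.2881]), 'qd': array([ 0.0007, -0.0006,  0.0007, -0.0014, -0.0008,  0.0008]), 'joint_efforts': array([ -0.0009, -58.2718,  29.3058,   6.9973,   0.007 ,  -0.0002]), 'eef_pos': array([0.1491, 0.6581, 0.4037]), 'ee_rot': array([ 3.1399, -0.0001, -0.2229]), 'force': array([ 0.0724, -0.3173, -0.2789]), 'moment': array([ 0.0108, -0.04  ,  0.028 ]), 'width': 0.08817065373783702}
top [0.203  0.0253 1.6965]
side [ 0.3555 -1.0133  0.7576]
seat [[([299.2, 205.1], 0.73)], [([350.7, 243.4], 0.77), ([349.2, 227.6], 0.72)]]
   tri [0.6036 0.0773 0.0492] 0.0076319009209601515
spindle_tip [[([290.4, 198.0], 0.96)], [([353.6, 226.2], 0.78)]]
   tri [0.6155 0.1006 0.0816] 0.006012940598786374
core_middle [[([289.6, 201.3], 0.64)], [([348.1, 243.2], 0.71), ([372.9, 266.6], 0.57)]]
   tri [0.6111 0.1056 0.0336] 0.00746864693599793
blue_roll [[([366.9, 269.7], 0.67), ([292.2, 197.2], 0.25)], [([285.8, 318.5], 0.97), ([347.6, 238.3], 0.31)]]
   tri [ 0.4252 -0.1117  0.0022] 0.011055347509467081
yellow_roll [[([427.8, 252.5], 0.6)], [([320.4, 376.2], 0.67)]]
   tri [ 0.4699 -0.2877  0.0059] 0.008072075522720459
scrap_bowl [[([212.0, 267.0], 0.61)], [([266.4, 217.0], 0.73)]]
   tri [ 0.431   0.3296 -0.0024] 0.006334433101091916
pivot [[([319.6, 192.3], 0.92), ([295.9, 207.9], 0.47)], [([371.3, 266.8], 0.89)]]
   tri [0.6443 0.0195 0.0181] 6.147403959552105e-06
roller [[([366.6, 266.7], 0.6), ([313.9, 214.2], 0.41)], [([342.0, 254.6], 0.85)]]
   tri [ 0.4784 -0.1085  0.1419] 0.13717527884230052
red_grip [[([314.2, 209.7], 0.48), ([319.2, 192.7], 0.22)], [([343.6, 235.6], 0.67)]]
   tri [0.5775 0.035  0.0992] 0.006615759808060135
dispenser [[([293.6, 204.7], 0.81)], [([351.1, 253.3], 0.81)]]
   tri [0.6119 0.0949 0.0097] 0.002523159267522951
```

```bash
python3 -c "
import cv2
a=cv2.imread('pics/top0.png')[140:310,150:460];b=cv2.imread('pics/side0.png')[180:420,200:440]
cv2.imwrite('pics/c1.png',cv2.resize(a,None,fx=2.5,fy=2.5,interpolation=2)[:, :800]);cv2.imwrite('pics/c2.png',cv2.resize(b,None,fx=2.5,fy=2.5,interpolation=2))"
```

```text
(no output)
```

View pics/c1.png

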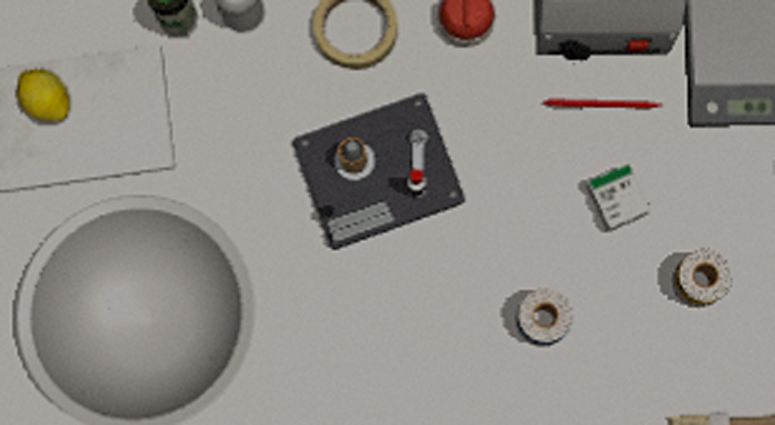

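View pics/c2.png

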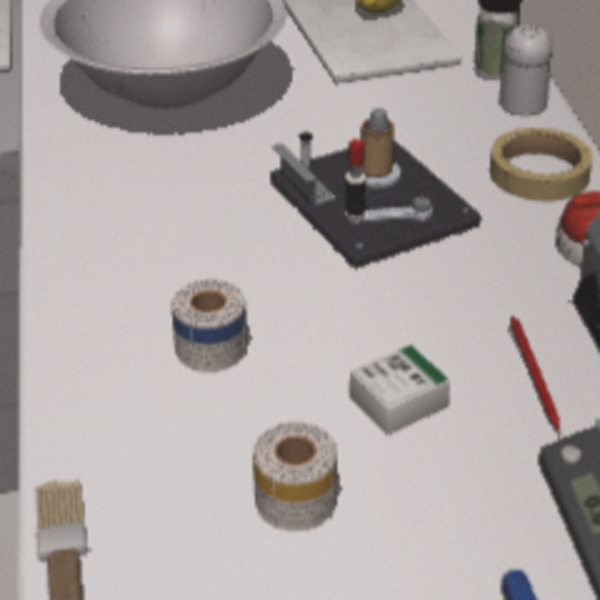

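```bash
cat > b.py <<'E'
from h import *
np.set_printoptions(precision=4,suppress=True)
t=cv2.imread('pics/top0.png');s=cv2.imread('pics/side0.png')
def brown(im,x0,x1,y0,y1):
    h=cv2.cvtColor(im,cv2.COLOR_BGR2HSV); m=((h[...,0]<20)&(h[...,1]>70)&(h[...,2]<215)).astype(np.uint8)
    k=np.zeros_like(m);k[y0:y1,x0:x1]=1; ys,xs=np.nonzero(m*k)
    return np.array([(xs.min()+xs.max())/2,(ys.min()+ys.max())/2]),len(xs),xs.min(),xs.max(),ys.min(),ys.max()
for n,im,cam,box in [("bluehole",t,"top",(355,381,254,278)),("bluehole",s,"side",(274,293,294,306))]:
    r=brown(im,*box);print(n,cam,r,atz(cam,r[0],.05))
for a in[("top",(368,265.6),.05),("side",(283.2,300.4),.05),("side",(351.2,224.6),.088),("side",(351,232),.072),("top",(290.4,198),.088),("side",(353.6,226.2),.088),("side",(342,236.4),.1),("top",(316,209.8),.1)]:print(a,atz(*a))
# overlays
S=5
def ov(im,cam,circs,box,name):
    x0,x1,y0,y1=box;c=cv2.resize(im[y0:y1,x0:x1],None,fx=S,fy=S,interpolation=2)
    for (x,y,z,r) in circs:
        p=np.array([(proj(cam,(x+r*np.cos(a),y+r*np.sin(a),z))-[x0,y0]+.5)*S for a in np.linspace(0,6.3,60)])
        cv2.polylines(c,[p.astype(np.int32)],True,(0,255,0),1)
    return c
import sys
B=eval(sys.argv[1]);D=eval(sys.argv[2])
C=[(*B,.05,.03),(*B,.05,.013),(*B,0,.03),(*D,.022,.023),(*D,.072,.0155),(*D,.088,.006)]
o=[ov(t,"top",C,(262,342,165,245),""),ov(s,"side",C,(312,392,200,280),""),ov(t,"top",C,(340,400,236,296),""),ov(s,"side",C,(255,315,280,340),"")]
o=[cv2.resize(i,(300,300)) if 0 else cv2.resize(i,(300,300)) for i in o]
cv2.imwrite("pics/"+sys.argv[3],np.vstack([np.hstack(o[:2]),np.hstack(o[2:])]))
E
python3 b.py "(.425,-.11)" "(.612,.097)" o1.png
```

```text
bluehole top (array([368., 266.]), 49, np.int64(363), np.int64(373), np.int64(261), np.int64(271)) [ 0.4238 -0.1112  0.05  ]
bluehole side (array([283., 300.]), 103, np.int64(276), np.int64(290), np.int64(296), np.int64(304)) [ 0.427  -0.1093  0.05  ]
('top', (368, 265.6), 0.05) [ 0.4249 -0.1113  0.05  ]
('side', (283.2, 300.4), 0.05) [ 0.4273 -0.1106  0.05  ]
('side', (351.2, 224.6), 0.088) [0.6122 0.0991 0.088 ]
('side', (351, 232), 0.072) [0.6107 0.0921 0.072 ]
('top', (290.4, 198), 0.088) [0.6108 0.1005 0.088 ]
('side', (353.6, 226.2), 0.088) [0.6162 0.0909 0.088 ]
('side', (342, 236.4), 0.1) [0.5765 0.0319 0.1   ]
('top', (316, 209.8), 0.1) [0.5736 0.0303 0.1   ]
```

```bash
python3 b.py "(.4255,-.1105)" "(.6115,.098)" o2.png >/dev/null
```

```text
(no output)
```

View pics/o2.png

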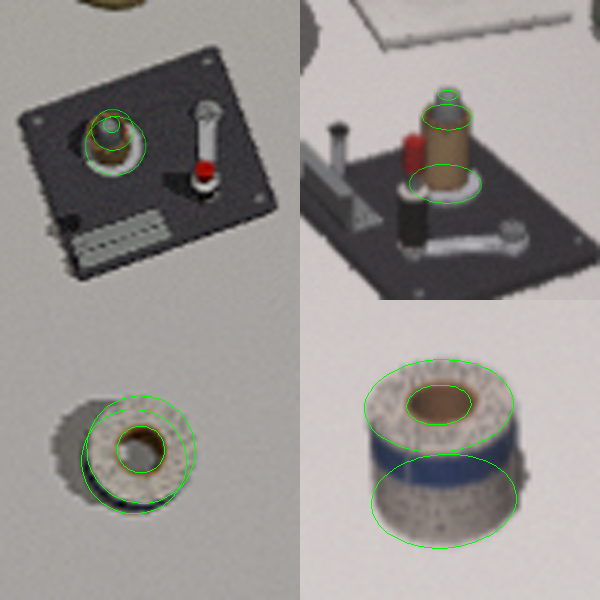

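Emit:
move_arm --pt "23 -28 0 0 0 1.6" --pt "23 -28 0 0 0 1.6" --pt "23 -28 0 0 0 1.6" --pt "23 -28 0 0 0 1.6" --pt "23 -28 0 0 0 1.6" --claw 0

```text
t: 1.52
eef_pos: [0.2649, 0.5169, 0.4048]
ee_rot: [-3.141, -0.0, -0.081]
force: [0.9, 0.8, 0.5]
width: 0.088
```

Emit:
move_arm --pt "23 -28 0 0 0 1.6" --pt "23 -28 0 0 0 1.6" --pt "23 -28 0 0 0 1.6" --pt "23 -28 0 0 0 1.6" --pt "23 -28 0 0 0 1.6"

```text
t: 1.93
eef_pos: [0.3799, 0.3767, 0.405]
ee_rot: [-3.141, -0.0, 0.058]
force: [0.2, -0.1, 0.3]
width: 0.0874
```

Emit:
move_arm --pt "23 -28 0 0 0 1.6" --pt "23 -28 0 0 0 1.6" --pt "23 -28 0 0 0 1.6" --pt "23 -28 0 0 0 1.6" --pt "23 -28 0 0 0 1.6"

```text
t: 2.35
eef_pos: [0.495, 0.2367, 0.4051]
ee_rot: [-3.141, -0.001, 0.198]
force: [0.6, 0.0, 0.8]
width: 0.0878
```

Emit:
move_arm --pt "23 -28 0 0 0 1.6" --pt "23 -28 0 0 0 1.6" --pt "23 -28 0 0 0 1.6" --pt "23 -28 0 0 0 1.6" --pt "0 0 0 0 0 0"

```text
t: 2.77
eef_pos: [0.5889, 0.1223, 0.4042]
ee_rot: [3.14, 0.0, 0.306]
force: [-0.6, 1.0, 0.3]
width: 0.0876
```

Emit:
move_arm --pt "11 -12.5 0 0 0 1.2" --pt "11 -12.5 0 0 0 1.3" --pt "0 0 -30 0 0 0" --pt "0 0 -30 0 0 0" --pt "0 0 0 0 0 0"

```text
t: 3.18
eef_pos: [0.6064, 0.1004, 0.3389]
ee_rot: [-3.141, 0.009, 0.349]
force: [-1.6, 0.1, -2.5]
width: 0.0875
```

```bash
cat > c.py <<'E'
import sys
from h import *
t=snap("top",sys.argv[1]+"t");s=snap("side",sys.argv[1]+"s")
st=arm.get_state();print(st["t"],st["eef_pos"],st["ee_rot"],st["force"],st["width"])
bt=eval(sys.argv[2]);bs=eval(sys.argv[3])
f=lambda i,b:cv2.resize(i[b[2]:b[3],b[0]:b[1]],(400,400),interpolation=cv2.INTER_CUBIC)
cv2.imwrite("pics/%s.png"%sys.argv[1],np.hstack([f(t,bt),f(s,bs)])[...,::-1])
E
python3 c.py g1 "(240,340,155,255)" "(300,400,170,270)"
```

```text
3.2833 [0.60813748 0.10118558 0.34443264] [3.14080668e+00 2.29275314e-03 3.51592807e-01] [-0.27563693  0.03702666  0.12691709] 0.08767550645984735
```

View pics/g1.png

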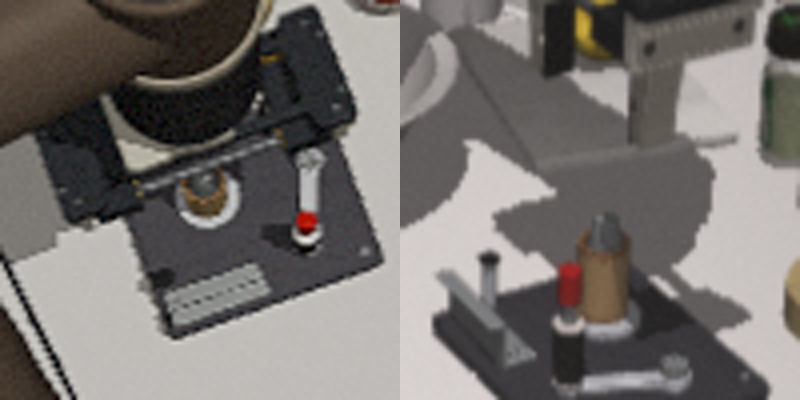

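Emit:
move_arm --pt "3 -3.5 -10 0 0 0" --pt "0 0 -30 0 0 0" --pt "0 0 -30 0 0 0" --pt "0 0 -30 0 0 0" --pt "0 0 -25 0 0 0"

```text
t: 3.7
eef_pos: [0.6117, 0.0981, 0.2197]
ee_rot: [-3.142, -0.002, 0.352]
force: [0.6, 1.0, 0.2]
width: 0.0874
```

Emit:
move_arm --pt "0 0 0 0 0 0" --pt "0 0 0 0 0 0" --pt "0 0 0 0 0 0" --pt "0 0 0 0 0 0" --pt "0 0 0 0 0 0" --claw 255 --squeeze 6

```text
t: 4.12
eef_pos: [0.6119, 0.0981, 0.2219]
ee_rot: [-3.141, -0.004, 0.352]
force: [-0.1, -0.4, 1.2]
width: 0.0599
```

Emit:
move_arm --pt "0 0 0 0 0 0" --pt "0 0 0 0 0 0" --pt "0 0 0 0 0 0" --pt "0 0 0 0 0 0" --pt "0 0 0 0 0 0"

```text
t: 4.53
eef_pos: [0.611, 0.0987, 0.22]
ee_rot: [-3.14, -0.001, 0.351]
force: [-3.3, 3.9, 3.5]
width: 0.031
```

Emit:
move_arm --pt "0 0 0 0 0 0" --pt "0 0 0 0 0 0" --pt "0 0 2 0 0 0" --pt "0 0 4 0 0 0" --pt "0 0 6 0 0 0" --squeeze 10

```text
t: 4.95
eef_pos: [0.6112, 0.0987, 0.231]
ee_rot: [-3.141, -0.0, 0.351]
force: [0.6, 5.9, -3.6]
width: 0.0309
```

```bash
python3 -c "
from h import *
for i in range(4):
  arm.grab_frame('side'); s=arm.get_state(); print(s['eef_pos'],s['force'],s['width'])"
```

```text
[0.61122731 0.09874053 0.23230825] [-1.11606624  4.59529634 -1.37029306] 0.030918606994682015
[0.61121312 0.09874264 0.2321488 ] [-3.3999297   5.65353219  2.59602126] 0.03086164575024065
[0.61120883 0.09869214 0.23206717] [-3.21874563  5.67342268  2.28559815] 0.031207416802073628
[0.61118638 0.09871598 0.23208488] [-2.85958449  5.45473567  4.46377275] 0.030564916328890603
```

Emit:
move_arm --pt "-1 3 0 0 0 0" --pt "0 0 0 0 0 0" --pt "0 0 0 0 0 0" --pt "0 0 0 0 0 0" --pt "0 0 0 0 0 0"

```text
t: 5.57
eef_pos: [0.6101, 0.1006, 0.2315]
ee_rot: [3.141, 0.0, 0.351]
force: [0.1, -0.5, -0.9]
width: 0.0309
```

```bash
python3 -c "
from h import *
for i in range(3):
  arm.grab_frame('side'); s=arm.get_state(); print(s['eef_pos'],s['force'],s['width'])"
```

```text
[0.61015638 0.10059331 0.2315289 ] [-0.0474231   0.98967061  0.28269043] 0.030714274547964535
[0.61017101 0.1006312  0.23156085] [-0.58561011  1.08407109 -0.36036198] 0.030905598662910278
[0.61016921 0.10062478 0.23158532] [ 0.15738296  0.30462114 -1.46280097] 0.031005012654145788
```

Emit:
move_arm --pt "0 0 15 0 0 0" --pt "0 0 20 0 0 0" --pt "0 0 25 0 0 0" --pt "0 0 30 0 0 0" --pt "0 0 10 0 0 0"

```text
t: 6.13
eef_pos: [0.6112, 0.1009, 0.3361]
ee_rot: [3.141, -0.005, 0.352]
force: [0.8, 0.7, 0.1]
width: 0.031
```

Emit:
move_arm --pt "-10 14 0 0 0 0" --pt "-23 29 0 0 0 0" --pt "-23 29 0 0 0 0" --pt "-23 29 0 0 0 0" --pt "-23 29 0 0 0 0"

```text
t: 6.55
eef_pos: [0.507, 0.2315, 0.3316]
ee_rot: [-3.141, -0.0, 0.351]
force: [0.1, 0.3, -0.2]
width: 0.0313
```

Emit:
move_arm --pt "-23 29 0 0 0 0" --pt "-23 29 0 0 0 0" --pt "-23 29 0 0 0 0" --pt "-8 12 0 0 0 0" --pt "0 0 -20 0 0 0"

```text
t: 6.97
eef_pos: [0.4304, 0.3334, 0.3151]
ee_rot: [-3.138, -0.006, 0.356]
force: [1.1, 0.7, -0.5]
width: 0.0306
```

```bash
python3 c.py g2 "(130,330,130,330)" "(200,400,150,350)"
```

```text
7.0667 [0.42986793 0.32974886 0.30955773] [3.14007877 0.00340168 0.35260695] [-0.04404319 -0.75165651 -0.74140322] 0.030916369422639704
```

View pics/g2.png

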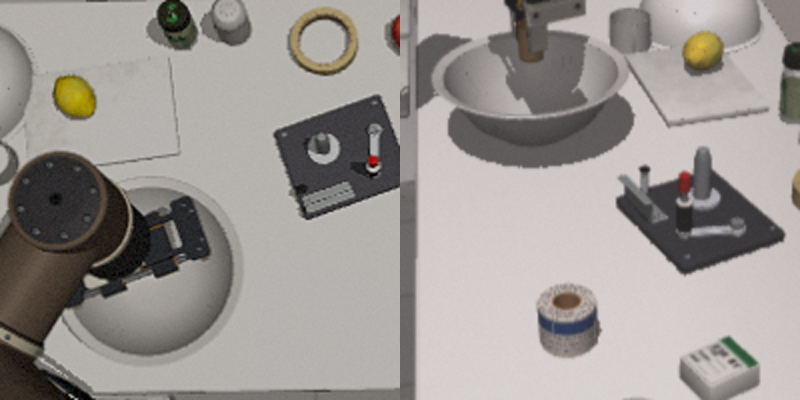

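Emit:
move_arm --pt "0 0 -25 0 0 0" --pt "0 0 -25 0 0 0" --pt "0 0 -25 0 0 0" --pt "0 0 -13 0 0 0" --pt "0 0 0 0 0 0"

```text
t: 7.48
eef_pos: [0.4309, 0.3282, 0.2211]
ee_rot: [3.138, 0.005, 0.35]
force: [-0.2, -0.9, 0.1]
width: 0.0312
```

Emit:
move_arm --pt "0 0 0 0 0 0" --pt "0 0 0 0 0 0" --pt "0 0 0 0 0 0" --pt "0 0 0 0 0 0" --pt "0 0 0 0 0 0" --claw 100

```text
t: 7.9
eef_pos: [0.4314, 0.3299, 0.2247]
ee_rot: [-3.141, -0.001, 0.351]
force: [0.2, 0.4, 0.6]
width: 0.0525
```

```bash
python3 - <<'E'
from h import *
np.set_printoptions(precision=4,suppress=True)
s=cv2.imread('pics/g2s.png');t=cv2.imread('pics/g2t.png')
C=lambda D:[(*D,.022,.023),(*D,.088,.006),(*D,.074,.0105),(*D,.022,.0105)]
def ov(im,cam,D,box):
    S=6;x0,x1,y0,y1=box;c=cv2.resize(im[y0:y1,x0:x1],None,fx=S,fy=S,interpolation=cv2.INTER_CUBIC)
    for (x,y,z,r) in C(D):
        p=np.array([(proj(cam,(x+r*np.cos(a),y+r*np.sin(a),z))-[x0,y0]+.5)*S for a in np.linspace(0,6.3,60)])
        cv2.polylines(c,[p.astype(np.int32)],True,(0,255,0),1)
    return c
D=(.6105,.101)
cv2.imwrite("pics/o3.png",np.hstack([ov(t,"top",D,(265,325,170,230)),ov(s,"side",D,(325,385,210,270))]))
E
```

```text
(no output)
```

View pics/o3.png

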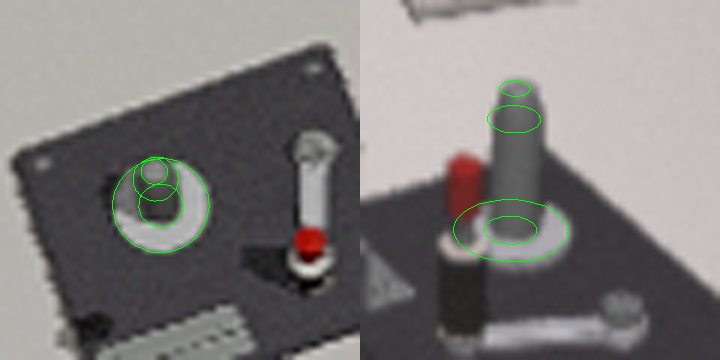

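Emit:
move_arm --pt "0 0 25 0 0 0" --pt "0 0 30 0 0 0" --pt "0 0 35 0 0 0" --pt "0 -10 20 0 0 0" --pt "0 -25 0 0 0 0"

```text
t: 8.32
eef_pos: [0.4325, 0.2974, 0.3392]
ee_rot: [-3.137, -0.009, 0.354]
force: [1.4, 0.2, -0.4]
width: 0.0533
```

Emit:
move_arm --pt "0 -35 0 0 0 0" --pt "0 -35 0 0 0 0" --pt "0 -35 0 0 0 0" --pt "0 -35 0 0 0 0" --pt "0 -35 0 0 0 0" --claw 0

```text
t: 8.73
eef_pos: [0.4306, 0.1182, 0.3343]
ee_rot: [-3.141, -0.001, 0.352]
force: [1.6, 0.0, -0.4]
width: 0.0811
```

Emit:
move_arm --pt "0 -35 0 0 0 0" --pt "0 -35 0 0 0 0" --pt "0 -35 0 0 0 0" --pt "0 -35 0 0 0 0" --pt "0 -35 0 0 0 0"

```text
t: 9.15
eef_pos: [0.4306, -0.0568, 0.3344]
ee_rot: [3.142, -0.002, 0.352]
force: [0.9, 0.1, 0.4]
width: 0.0872
```

Emit:
move_arm --pt "-5 -35 0 0 0 0" --pt "0 -20 0 0 0 0" --pt "0 0 0 0 0 0" --pt "0 0 0 0 0 0" --pt "0 0 0 0 0 0"

```text
t: 9.57
eef_pos: [0.4261, -0.1101, 0.334]
ee_rot: [3.142, -0.001, 0.351]
force: [0.2, 0.4, -0.8]
width: 0.0875
```

```bash
python3 c.py g3 "(140,280,200,340)" "(220,360,180,320)"
```

```text
9.6667 [ 0.42625853 -0.10954579  0.33389836] [ 3.14154237e+00 -5.49288232e-04  3.52365647e-01] [ 0.3947602   0.13334036 -0.09123061] 0.08772377691863661
```

View pics/g3.png

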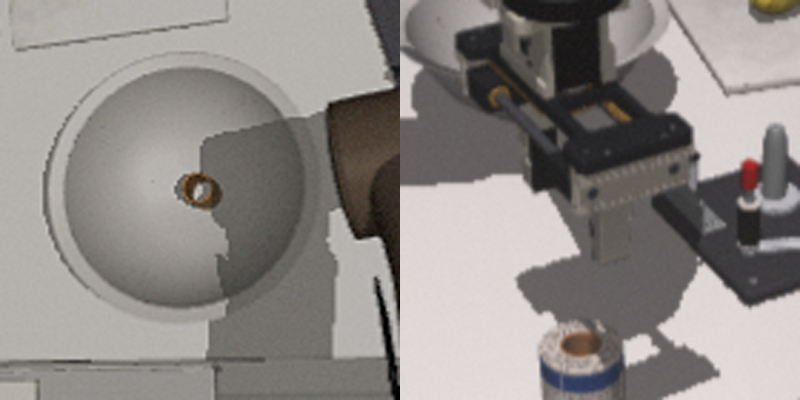

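Emit:
move_arm --pt "-1 -1.5 -20 0 0 0" --pt "0 0 -30 0 0 0" --pt "0 0 -35 0 0 0" --pt "0 0 -35 0 0 0" --pt "0 0 -20 0 0 0"

```text
t: 10.08
eef_pos: [0.4243, -0.1109, 0.1911]
ee_rot: [-3.141, 0.002, 0.353]
force: [-0.4, -0.0, 0.6]
width: 0.0875
```

Emit:
move_arm --pt "0 0 0 0 0 0" --pt "0 0 0 0 0 0" --pt "0 0 0 0 0 0" --pt "0 0 0 0 0 0" --pt "0 0 0 0 0 0" --claw 255 --squeeze 18

```text
t: 10.5
eef_pos: [0.4259, -0.1114, 0.1952]
ee_rot: [3.141, -0.003, 0.352]
force: [0.3, 0.7, 0.4]
width: 0.0601
```

Emit:
move_arm --pt "0 0 0 0 0 0" --pt "0 0 0 0 0 0" --pt "0 0 0 0 0 0" --pt "0 0 0 0 0 0" --pt "0 0 0 0 0 0"

```text
t: 10.92
eef_pos: [0.4258, -0.1115, 0.1951]
ee_rot: [3.141, -0.003, 0.352]
force: [-3.0, 3.0, 8.6]
width: 0.0583
```

Emit:
move_arm --pt "0 0 10 0 0 0" --pt "0 0 25 0 0 0" --pt "0 0 35 0 0 0" --pt "0 0 35 0 0 0" --pt "0 0 20 0 0 0"

```text
t: 11.33
eef_pos: [0.4255, -0.1118, 0.3229]
ee_rot: [3.14, -0.005, 0.352]
force: [1.4, -0.5, -0.6]
width: 0.0584
```

Emit:
move_arm --pt "10 12 0 0 0 0" --pt "23 26 0 0 0 0" --pt "23 26 0 0 0 0" --pt "23 26 0 0 0 0" --pt "23 26 0 0 0 0"

```text
t: 11.75
eef_pos: [0.5278, 0.0057, 0.3189]
ee_rot: [-3.141, -0.001, 0.351]
force: [0.8, -1.0, -1.1]
width: 0.0586
```

Emit:
move_arm --pt "23 26 0 0 0 0" --pt "23 26 0 0 0 0" --pt "23 26 0 0 0 0" --pt "14 18 0 0 0 0" --pt "0 0 0 0 0 0"

```text
t: 12.17
eef_pos: [0.6126, 0.1038, 0.3178]
ee_rot: [3.141, -0.001, 0.354]
force: [0.2, -0.7, -1.1]
width: 0.0587
```

```bash
python3 c.py g4 "(250,350,150,250)" "(300,400,170,270)"
```

```text
12.2667 [0.61023852 0.10120899 0.31768035] [-3.14145386e+00  1.36465660e-03  3.52206555e-01] [-0.84426394 -0.62629086 -0.67731606] 0.05845679056779688
```

View pics/g4.png

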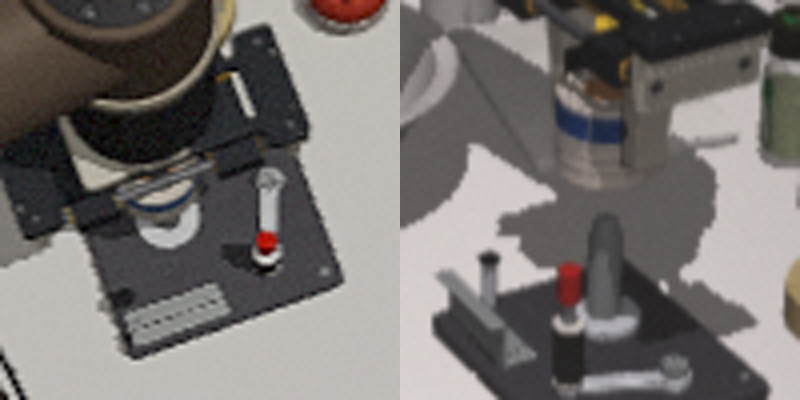

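Emit:
move_arm --pt "0.5 0 -15 0 0 0" --pt "0 0 -15 0 0 0" --pt "0 0 -6 0 0 0" --pt "0 0 -6 0 0 0" --pt "0 0 -4 0 0 0"

```text
t: 12.68
eef_pos: [0.6104, 0.0998, 0.2725]
ee_rot: [3.141, 0.0, 0.351]
force: [1.0, 0.1, -1.1]
width: 0.0583
```

Emit:
move_arm --pt "0 0 -4 0 0 0" --pt "0 0 -4 0 0 0" --pt "0 0 0 0 0 0" --pt "0 0 0 0 0 0" --pt "0 0 0 0 0 0"

```text
t: 13.1
eef_pos: [0.6108, 0.1003, 0.265]
ee_rot: [3.142, -0.0, 0.351]
force: [-0.3, 0.9, 0.1]
width: 0.0581
```

Emit:
move_arm --pt "0 0 -8 0 0 0" --pt "0 0 -8 0 0 0" --pt "0 0 -8 0 0 0" --pt "0 0 -8 0 0 0" --pt "0 0 -5 0 0 0"

```text
t: 13.52
eef_pos: [0.6105, 0.1003, 0.2261]
ee_rot: [3.142, 0.001, 0.351]
force: [0.6, -0.1, -0.6]
width: 0.0586
```

Emit:
move_arm --pt "0 0 -3 0 0 0" --pt "0 0 -3 0 0 0" --pt "0 0 -3 0 0 0" --pt "0 0 0 0 0 0" --pt "0 0 0 0 0 0"

```text
t: 13.93
eef_pos: [0.6106, 0.1003, 0.2186]
ee_rot: [3.142, 0.0, 0.351]
force: [0.3, 0.1, -1.2]
width: 0.0588
```

Emit:
move_arm --pt "0 0 -1 0 0 0" --pt "0 0 -1 0 0 0" --pt "0 0 0 0 0 0" --pt "0 0 0 0 0 0" --pt "0 0 0 0 0 0"

```text
t: 14.35
eef_pos: [0.6107, 0.1003, 0.2172]
ee_rot: [3.142, -0.001, 0.352]
force: [-1.8, -0.4, 4.9]
width: 0.0584
```

Emit:
move_arm --pt "0 0 0 0 0 0" --pt "0 0 0 0 0 0" --pt "0 0 0 0 0 0" --pt "0 0 0 0 0 0" --pt "0 0 0 0 0 0" --claw 0

```text
t: 14.77
eef_pos: [0.6106, 0.1003, 0.2165]
ee_rot: [-3.142, 0.0, 0.351]
force: [-0.4, -0.2, -0.6]
width: 0.085
```

Emit:
move_arm --pt "0 0 0 0 0 0" --pt "0 0 0 0 0 0" --pt "0 0 15 0 0 0" --pt "0 0 25 0 0 0" --pt "0 0 25 0 0 0"

```text
t: 15.18
eef_pos: [0.6103, 0.1002, 0.2815]
ee_rot: [3.141, 0.003, 0.351]
force: [0.8, 0.1, 0.1]
width: 0.0877
```

Emit:
move_arm --pt "0 0 30 0 0 0" --pt "-20 -20 10 0 0 0" --pt "-20 -20 0 0 0 0" --pt "-20 -30 0 0 0 0" --pt "0 -30 0 0 0 0" --claw 255

```text
t: 15.6
eef_pos: [0.5475, -0.0005, 0.3222]
ee_rot: [-3.141, 0.0, 0.353]
force: [-0.6, -1.0, -0.3]
width: 0.0599
```

```bash
python3 c.py g5 "(250,350,150,250)" "(300,400,170,270)"; python3 - <<'E'
from h import *
for n in("red_grip","roller","pivot"):
  for c in("top","side"): print(n,c,[(np.round(d["xy"],1),round(d["score"],2),atz(c,d["xy"],{"red_grip":.089,"roller":.044,"pivot":.016}[n]).round(4)) for d in arm.spot_point(n,c)[:2]])
E
```

```text
15.7 [ 0.54943053 -0.00252657  0.32217996] [ 3.14153658e+00 -2.14857173e-04  3.49245272e-01] [-0.00935658  0.61186331  0.22366051] 0.05193820682010082
red_grip top []
red_grip side [(array([339.8, 239.8]), 0.69, array([0.5725, 0.036 , 0.089 ]))]
roller top []
roller side [(array([342.1, 257.6]), 0.54, array([0.5774, 0.0305, 0.044 ]))]
pivot top []
pivot side [(array([369.3, 266.1]), 0.93, array([0.6412, 0.026 , 0.016 ]))]
```

View pics/g5.png

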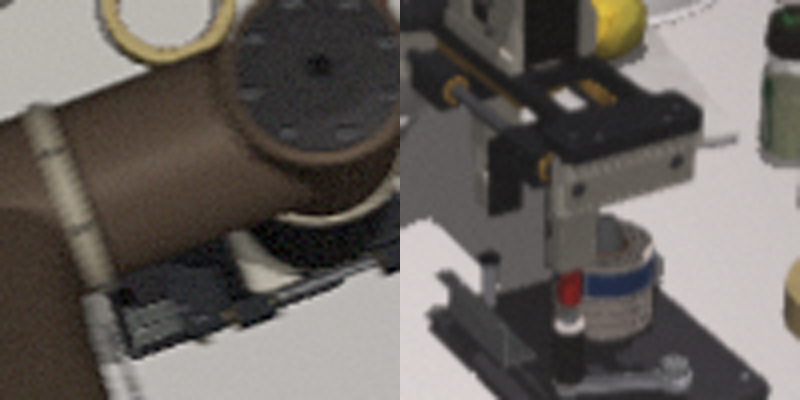

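Emit:
move_arm --pt "2 1 0 0 0 5.7" --pt "2 1 0 0 0 5.7" --pt "2 1 0 0 0 5.7" --pt "2 1 0 0 0 5.7" --pt "2.5 0 0 0 0 5.7" --squeeze 10

```text
t: 16.42
eef_pos: [0.5615, 0.0053, 0.3214]
ee_rot: [-3.141, 0.0, 0.855]
force: [1.0, -0.1, -0.2]
width: 0.0011
```

Emit:
move_arm --pt "0 0 0 0 0 5.7" --pt "0 0 0 0 0 5.7" --pt "0 0 -10 0 0 0" --pt "0 0 -10 0 0 0" --pt "0 0 0 0 0 0"

```text
t: 16.83
eef_pos: [0.5603, 0.0045, 0.2987]
ee_rot: [-3.138, 0.003, 1.045]
force: [-1.2, -0.4, -0.5]
width: 0.0005
```

Emit:
move_arm --pt "0 0 -10 0 0 0" --pt "0 0 -15 0 0 0" --pt "0 0 -12 0 0 0" --pt "0 0 -5 0 0 0" --pt "0 0 0 0 0 0"

```text
t: 17.25
eef_pos: [0.5607, 0.0042, 0.258]
ee_rot: [-3.14, 0.002, 1.047]
force: [0.3, -0.5, -0.2]
width: 0.0003
```

```bash
python3 c.py g6 "(250,350,150,250)" "(300,400,170,270)"; python3 -c "
from h import *
print(arm.get_state()['q'])"
```

```text
17.35 [0.56136851 0.00430957 0.25967116] [3.14155633e+00 3.77373774e-04 1.04745977e+00] [ 0.0042549  -0.14473613  0.85819916] 0.0007540977614484252
[ 3.56455755e-01  3.11777414e-01 -4.25993924e-01  3.62755132e-04
 -8.33292681e-01  2.26155639e+00]
```

View pics/g6.png

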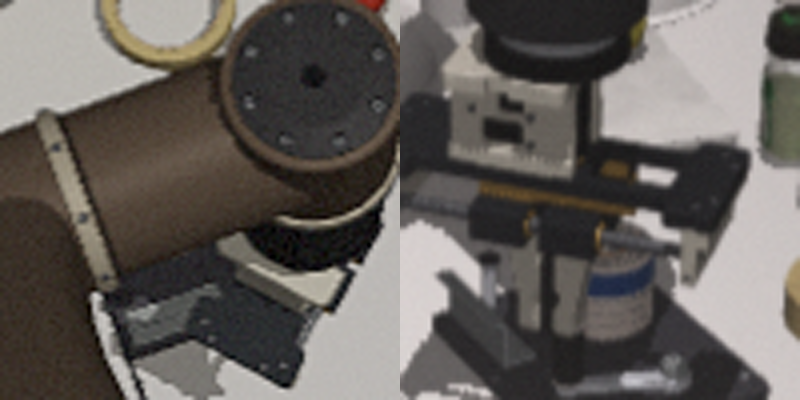

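Emit:
move_arm --pt "2 4 0 0 0 0" --pt "2 4 0 0 0 0" --pt "2 4 0 0 0 0" --pt "1.5 4 0 0 0 0" --pt "1.5 4 0 0 0 0"

```text
t: 17.77
eef_pos: [0.5694, 0.0245, 0.2596]
ee_rot: [-3.14, 0.002, 1.048]
force: [-6.9, -0.9, 2.5]
width: 0.0005
```

Emit:
move_arm --pt "1.5 4 0 0 0 0" --pt "1.5 4 0 0 0 0" --pt "1.5 4 0 0 0 0" --pt "1.5 4 0 0 0 0" --pt "0 0 0 0 0 0"

```text
t: 18.18
eef_pos: [0.5756, 0.0411, 0.2592]
ee_rot: [-3.14, 0.001, 1.048]
force: [-2.1, -0.6, -0.7]
width: 0.0003
```

```bash
python3 c.py g7 "(250,350,150,250)" "(310,380,210,280)"; python3 - <<'E'
from h import *
for n in("red_grip","roller","pivot"):
  for c in("top","side"): print(n,c,[(np.round(d["xy"],1),round(d["score"],2),atz(c,d["xy"],{"red_grip":.089,"roller":.044,"pivot":.016}[n]).round(4)) for d in arm.spot_point(n,c)[:2]])
E
```

```text
18.2833 [0.57609663 0.04066707 0.25950654] [-3.14138028e+00  1.95599179e-04  1.04830145e+00] [-1.26437031  0.5378141  -0.72332174] 0.000519658672493031
red_grip top []
red_grip side [(array([369.2, 266.4]), 0.72, array([ 0.6126, -0.0773,  0.089 ])), (array([343.2, 233. ]), 0.58, array([0.5859, 0.0635, 0.089 ]))]
roller top []
roller side [(array([343.2, 251.6]), 0.76, array([0.5849, 0.0546, 0.044 ]))]
pivot top []
pivot side [(array([371.1, 263.4]), 0.82, array([0.648 , 0.0361, 0.016 ]))]
```

View pics/g7.png

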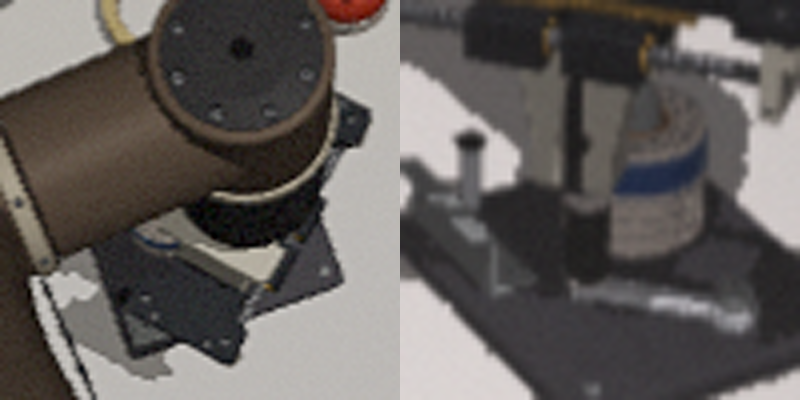

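Emit:
move_arm --pt "1.5 2.5 0 0 0 0" --pt "1.5 2.5 0 0 0 0" --pt "1.5 2.5 0 0 0 0" --pt "0 0 0 0 0 0" --pt "0 0 0 0 0 0"

```text
t: 19.0
eef_pos: [0.5811, 0.0482, 0.2598]
ee_rot: [3.141, -0.001, 1.048]
force: [-0.1, 0.2, 0.3]
width: 0.0003
```

Emit:
move_arm --pt "1 1.7 0 0 0 0" --pt "0 0 0 0 0 0" --pt "0 0 0 0 0 0" --pt "0 0 0 0 0 0" --pt "0 0 0 0 0 0"

```text
t: 19.42
eef_pos: [0.5817, 0.0495, 0.2597]
ee_rot: [3.141, -0.0, 1.048]
force: [-0.5, 0.4, -0.6]
width: 0.0003
```

Emit:
move_arm --pt "1 1.7 0 0 0 0" --pt "0 0 0 0 0 0" --pt "0 0 0 0 0 0" --pt "0 0 0 0 0 0" --pt "0 0 0 0 0 0"

```text
t: 19.83
eef_pos: [0.5827, 0.0512, 0.2597]
ee_rot: [3.142, -0.0, 1.048]
force: [0.5, -0.7, 0.7]
width: 0.0003
```

Emit:
move_arm --pt "0 0 0 0 0 0" --pt "0.5 0.9 0 0 0 0" --pt "0.5 0.9 0 0 0 0" --pt "0 0 0 0 0 0" --pt "0 0 0 0 0 0"

```text
t: 20.25
eef_pos: [0.5837, 0.053, 0.2596]
ee_rot: [-3.142, 0.0, 1.048]
force: [0.0, -0.8, -0.0]
width: 0.0003
```

Emit:
move_arm --pt "0 0 0 0 0 0" --pt "0.5 0.9 0 0 0 0" --pt "0.5 0.9 0 0 0 0" --pt "0 0 0 0 0 0" --pt "0 0 0 0 0 0"

```text
t: 20.67
eef_pos: [0.5847, 0.0549, 0.2596]
ee_rot: [-3.142, 0.0, 1.048]
force: [-0.9, -0.9, -0.7]
width: 0.0006
```

```bash
python3 - <<'E'
from h import *
snap("side","g8s")
for n in("red_grip","roller"):
  print(n,[(np.round(d["xy"],1),round(d["score"],2),atz("side",d["xy"],{"red_grip":.089,"roller":.044}[n]).round(4)) for d in arm.spot_point(n,"side")[:2]])
s=arm.get_state();print(s['eef_pos'],s['force'])
print(proj("side",(.5905,.0677,.044)))
E
```

```text
red_grip [(array([345. , 228.5]), 0.75, array([0.5939, 0.0824, 0.089 ]))]
roller [(array([344.8, 248.8]), 0.57, array([0.5909, 0.0657, 0.044 ]))]
[0.58463163 0.05481414 0.25963214] [-0.5600495  -0.35371819 -0.41131705]
[344.44825201 248.35537678]
```

Emit:
move_arm --pt "0.5 0.9 0 0 0 0" --pt "0.5 0.9 0 0 0 0" --pt "0 0 0 0 0 0" --pt "0 0 0 0 0 0" --pt "0 0 0 0 0 0"

```text
t: 21.23
eef_pos: [0.5851, 0.056, 0.2594]
ee_rot: [-3.141, 0.002, 1.048]
force: [-1.9, -4.0, 1.6]
width: 0.0008
```

Emit:
move_arm --pt "0.5 0.9 0 0 0 0" --pt "0.5 0.9 0 0 0 0" --pt "0 0 0 0 0 0" --pt "0 0 0 0 0 0" --pt "0 0 0 0 0 0"

```text
t: 21.65
eef_pos: [0.5856, 0.0568, 0.2594]
ee_rot: [-3.14, 0.004, 1.047]
force: [-4.1, -9.9, 3.8]
width: 0.0
```

Emit:
move_arm --pt "-0.5 -0.9 0 0 0 0" --pt "-1 -1.8 0 0 0 0" --pt "-3 -5 0 0 0 0" --pt "-6 -10 0 0 0 0" --pt "-6 -10 0 0 0 0"

```text
t: 22.07
eef_pos: [0.5698, 0.0303, 0.2597]
ee_rot: [3.141, -0.001, 1.048]
force: [-0.8, 0.4, 0.2]
width: 0.0004
```

Emit:
move_arm --pt "0 0 25 0 0 0" --pt "0 0 35 0 0 0" --pt "-10 -35 20 0 0 0" --pt "-15 -38 0 0 0 0" --pt "-15 -38 0 0 0 0"

```text
t: 22.48
eef_pos: [0.5295, -0.0814, 0.3414]
ee_rot: [3.139, -0.003, 1.049]
force: [0.6, -0.1, 0.0]
width: 0.0002
```

Emit:
move_arm --pt "-10 -38 0 0 0 0" --pt "0 -40 0 0 0 0" --pt "0 -40 0 0 0 0" --pt "0 -40 0 0 0 0" --pt "0 -40 0 0 0 0"

```text
t: 22.9
eef_pos: [0.5189, -0.2806, 0.3401]
ee_rot: [3.141, -0.001, 1.048]
force: [2.0, 1.1, -0.1]
width: 0.0001
```

```bash
python3 - <<'E'
from h import *
t=snap("top","g9t");s=snap("side","g9s")
st=arm.get_state();print(st["t"],st["eef_pos"],st["force"])
zz={"red_grip":.089,"roller":.044,"blue_roll":0.022,"yellow_roll":0,"core_middle":.028}
for n in zz:
  for c in("top","side"): print(n,c,[(np.round(d["xy"],1),round(d["score"],2),atz(c,d["xy"],zz[n]).round(4)) for d in arm.spot_point(n,c)[:2]])
def f(im,cam,b):
    S=400/(b[1]-b[0]);c=cv2.resize(im[b[2]:b[3],b[0]:b[1]],(400,400),interpolation=cv2.INTER_CUBIC)
    c=np.ascontiguousarray(c[...,::-1]); p=c.copy()
    for (x,y,z,r) in [(.6105,.101,.072,.03),(.6105,.101,.022,.03),(.5905,.0677,.1,.007),(.5905,.0677,.063,.009)]:
        q=np.array([(proj(cam,(x+r*np.cos(a),y+r*np.sin(a),z))-[b[0],b[2]]+.5)*S for a in np.linspace(0,6.3,60)])
        cv2.polylines(c,[q.astype(np.int32)],True,(0,255,0),1)
    return cv2.resize(np.vstack([p,c]),(300,600))
w=cv2.resize(t[150:350,130:330,::-1],(200,200))
cv2.imwrite("pics/fin.png",np.hstack([f(t,"top",(265,335,165,235)),f(s,"side",(315,385,205,275)),np.vstack([w,np.zeros((400,200,3),np.uint8)])]))
E
```

```text
23.0 [ 0.51880837 -0.28329028  0.33932044] [-1.08903681  0.46700062 -1.59900411]
red_grip top [(array([301.3, 207.8]), 0.41, array([0.5824, 0.0706, 0.089 ]))]
red_grip side [(array([266.8, 212. ]), 0.29, array([0.4222, 0.1917, 0.089 ]))]
roller top [(array([304.3, 207.5]), 0.48, array([0.5937, 0.0634, 0.044 ]))]
roller side [(array([270.2, 212.7]), 0.3, array([0.4351, 0.2676, 0.044 ]))]
blue_roll top [(array([294.3, 203.1]), 0.9, array([0.6123, 0.0925, 0.022 ])), (array([300.4, 205.8]), 0.56, array([0.6041, 0.075 , 0.022 ]))]
blue_roll side []
yellow_roll top [(array([291.2, 197.7]), 0.47, array([0.634 , 0.1023, 0.    ])), (array([426.1, 251.7]), 0.44, array([ 0.4691, -0.2839,  0.    ]))]
yellow_roll side [(array([317.1, 379.1]), 0.95, array([ 0.4678, -0.2874,  0.    ]))]
core_middle top [(array([211.9, 266.5]), 0.47, array([0.4315, 0.3246, 0.028 ]))]
core_middle side [(array([263.7, 216.5]), 0.5, array([0.4182, 0.2789, 0.028 ])), (array([267.5, 211.2]), 0.41, array([0.4305, 0.3057, 0.028 ]))]
```

View pics/fin.png

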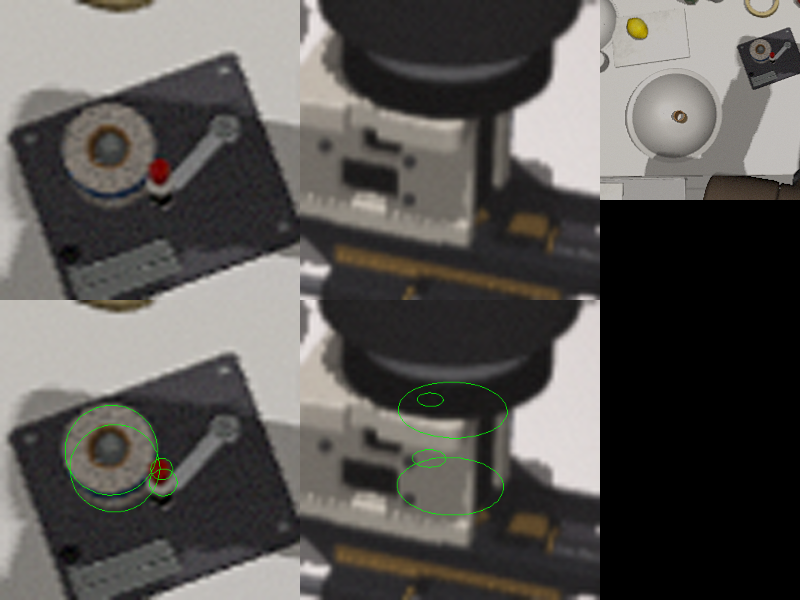

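```bash
python3 -c "
from station import arm
print(arm.job_done())"
```

```text
the job is handed in; nothing more can be done
None
```

I finished the job and handed it in at about 23 s of robot time, well under the 62 s limit. `job_done()` gives no verdict, so the result below rests on my own checks.

- **Empty core:** I lifted it off the spindle and set it in the scrap bowl. The pictures after release and at the end show it lying inside the bowl.
- **Blue roll:** I lowered it onto the spindle, and it went down freely until about 5 N of contact force. The tool height then matched the flange to within about 1 mm. The final top picture shows the roll upright and centred round the spindle.
- **Tension arm:** I pushed the red grip in until a force of about 11 N held steady, then backed off. The final top picture shows the roller against the roll, where the geometry puts it at a joint angle of about 0.1.
- **Yellow roll:** I did not touch it; the side camera's network puts it within about 2 mm of where it started.
- **Checks that failed or disagreed:**
  - The gripper blocked the side camera at the end, so the final roller and roll positions come from the top view only. The side network's answers for the grip and roller there were false, with scores around 0.3.
  - The two cameras differed by about 1–3 mm on positions. I used the contact force on the core to settle the spindle's position across the jaws.
  - The gripper read 58.4 mm on the 60 mm roll. I put that down to the pads giving slightly and did not look into it further.

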